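# Snap the retaining clip onto a sample carousel's spindle with a fork tool

## Task

The carousel plate needs its retaining clip: take the fork tool from the white tray and with it push the spring clip, which lies loose on the plate, straight onto the spindle's groove until it snaps fully home. Push gently: stop as soon as it is home, do not force the clip or press the tool hard on the carousel, and never touch the clip with the fingers. Then lay the fork tool flat back in the tray, let go of it, and leave the bottle, beaker and jar where they stand.

Things in the scene. Friction and masses are not known exactly. Their poses are not given: they have to be found in the camera images.
- carousel: Fixed sample carousel: white housing 140 x 140 mm, 36 mm high, under a round aluminium plate 144 mm across whose top is 52 mm above the bench; it does not turn. Origin: centre of its underside, below the spindle. The clip lies on the plate on the -x side, to be pushed about along +x. Two fixed vials, 34 mm tall, 20 mm across, stand on the far half, 53 mm from the axis, 1 rad either side of +x.
- spindle (a point): Rigid steel spindle in the middle of the plate; this point is on its upright axis, level with the plate's top. Axes as the carousel's. Groove: from the plate to 8 mm above it, 18 mm in diameter; above it a head 26 mm in diameter, up to 20 mm above the plate. A push of more than 16 N on the clip is too much, or of more than 11 N once it is home; so is more than 12 N of the fork on the carousel.
- clip: Split spring clip of dark steel, flat on the plate, 6 mm thick, 36 mm wide (y), from x = -22 mm (flat back) to x = +7 mm (noses of its two arms, open to its +x), 50 g, slides easily. Origin: on the underside, centre of the round space for the spindle; it meets spindle when home. z up. It goes on from any side of the spindle.
- clip_back (a point): Middle of the clip's flat back, the face to push, 3 mm above its underside. Pushing: the noses, 14.6 mm apart, touch the groove 10 mm before home; the push rises to some 7 to 11 N over the next 4 mm, then falls; the clip jumps home with a drop of the force and stops on its rigid tongue.
- fork: Fork tool lying flat in the tray, 140 g: black handle 90 x 16 mm, 26 mm high, x = -55 to +35 mm; in front of it a flat steel blade and a head, 10 mm high, undersides level with the handle's. Origin: underside, below the place to grip (balance point within 15 mm of it); +x points to the fork, z up. Grip across y, firmly (about 100 N).
- fork_face (a point): Where the middle of the fork's flat pushing face is while the blade is free: x = +95, z = +5 mm in the fork's frame. The blade is spring-loaded in the handle: under a push it yields backwards, up to 25 mm; how stiff is not known, so feel the force. Two prongs, 40 mm apart inside, reach 9 mm beyond the face, then flare out to 18 mm beyond it; 57 mm wide over all.
- tray: White plastic tray, fixed to the bench, 300 x 170 mm outside, walls 5 mm thick and 16 mm high, floor 5 mm thick. Origin: centre of the underside; x along the long side.
- amber_bottle: Amber glass bottle, 52 mm across, 110 mm high, loose; not to be disturbed. Origin: centre of the underside.
- beaker: Glass beaker, 64 mm across, 75 mm high, loose; not to be disturbed. Origin: centre of the underside.
- jar: White plastic jar, 48 mm across, 60 mm high, loose; not to be disturbed. Origin: centre of the underside.
Things that resemble listed ones, but are neither listed nor needed, are in the scene too. There is more than one size of the fork; the one meant has the size given above.

How it is judged:
By the outcome, as a careful person would: the job done as asked, in the order asked, and still so for the second after the job is handed in, with the robot touching nothing.
It also fails if it takes over 66 s, if anything falls off the work surface, if the arm or the gripper's body presses on something with over 40 N, if the wrist force passes 120 N, or if a joint passes its speed limit or range.

## Robot

A 6-joint arm with a two-finger parallel gripper is mounted at the origin on the work surface. World frame = base frame: x ahead of the robot, y to its left, z up, the work surface at z = 0. Lengths are in m, angles in degrees, forces in N, time in s.
With the tool pointing down it reaches from about 0.375 to 0.9 m from the base axis. Payload 3.1 kg.
Tool frame: the origin (TCP) lies on the centre line of the jaws, within the pads' length; the fingertips stand 17 mm ahead of it and the grasp point (between the pads) lies 2 mm behind it; z points along the fingers, y is the line along which they close (so a half turn about z gives the same grasp; the last joint's range is limited). The gripper opens to 87 mm and grips with 3 to 60 N. Pads are 19 mm wide; open, the fingers measure 117 mm over their backs; the gripper's body (75 mm by 190 mm) begins 51 mm behind the grasp point.
Start: joints at [56.694, 30.224, 82.088, -0, 67.689, -10.227], TCP at [0.245, 0.575, 0.24] pointing down, gripper open.
Joint ranges: [-176.69, 176.69], [-43.24, 126.21], [12.49, 139.97], [-82, 262], [0, 151.66], [-163.58, 163.58]. Speed limits (degrees/s): [159.86, 159.86, 180, 180, 180, 180].

## Interface

Orientations are given as a 3x3 rotation matrix whose columns are the frame's x, y, z axes.
In Python, from rig import bot, imaging, finder gives the robot as it stands. The module is installed in compiled form; this text tells all that it offers.
- The arm moves only by the tool play_rows, never from a script. Its argument "motion" is a list that holds one entry, the list of rows, each a list of 6 numbers: the shift along the tool's x, y, z in m, then the turn, a rotation vector about the tool's x, y, z in degrees. In form: [[[dx, dy, dz, wx, wy, wz], ...]]. A call has 1 to 8 rows; each row is the pose to reach, as a shift and turn from the pose commanded when the call began, along the tool's axes at that moment; what a row does not reach only later rows make up. A row lasts 1/12 s, in which the tool goes at most 41.7 mm and 7.16 degrees, less where a joint would pass 70% of its speed; a pose out of reach is approached as far as the arm can. A call with a gripper value outside its range is refused whole. "fingers" is the finger opening in m, from 0 to 0.087, set as the call begins (left out, the last holds). The fingers move at their own pace and stop on an object; the grip force is fixed at half the most. Time passes only in rows, so rows that repeat a pose let the fingers close. It gives the time, the measured TCP pose, the force, the opening and the grip force at its end, in the units of the state.
- bot.read_state(): the state, without advancing time (a new reading comes with each control period).
- imaging.capture(name): name is "scene" or "top" or "wrist"; returns a dict with "frame" (400x640x3 uint8, red, green, blue), "camera_matrix" (3x3 intrinsics, pixels), "R" (3x3) and "t" (3): a world point X has camera coordinates R X + t. Camera axes: x right, y down, z forward; pixel columns grow to the right and rows downward; lengths in m; the calibration is good to about 2 mm. The wrist camera is an equidistant fisheye: a pixel r from the principal point sees the ray r / f radians off the axis. A picture is of the moment at which its call begins. There is no depth.
- bot.hand_in(): hands the job in; it is judged then, once.
Trained networks look in the newest picture that a camera, given by its name, has taken for a name from the list of things; names that differ only in an ending like _2 or _b are one class to them, and where a whole thing is asked for, a point or a joint stands for the part that bears it (a point fixed in the world has none). Each returns a list of dicts, best first, with "confidence" (0 to 1); they miss things now and then, are a little off and sometimes report something else, mostly with a low value. They report only what shows in the picture. A call takes as long as a camera call. They do not tell look-alikes from the thing itself.
- finder.recognise(camera, name): "at" ([x, y, z] in m, in world coordinates, good to about 4 mm: the middle of the surface that is visible of it).
- finder.outline_of(camera, name): "pixels" (400x640 bool, what is visible of it).
The state is a dict: "time_s": time; "joint_positions": joint angles; "qvel": joint speeds; "tau": joint torques, N m; "position": TCP position; "tcp_rot": TCP orientation; "force": force on the tool from outside, world axes, zero at the start; "moment": the same for the moment, N m; "opening": opening from 0.0 (shut) to 1.0 (fully open); "grasp_force": force on a finger pad.
Only numpy, scipy, OpenCV 4.12 (cv2) and the standard library are available. Lean on these libraries where they do the work, as an engineer would, in place of code of your own. Each camera call takes 0.05 s, during which the arm holds its last target. There are 200 camera calls.

## Working session

There is one attempt and no reset: what is moved stays moved. The work goes in short steps, Python scripts to look and compute and a tool call to move; the robot and the scene stay as the last step left them, time stands still between calls to the robot, and variables do not carry over. Pictures are saved under pics/ and viewed, at most 10 in all, crops included, and the job is handed in when it is done.

Besides the shell and the picture viewer there is one more tool, called after ">>>" as a command line: name --argument value ..., lists and objects as JSON in quotes. play_rows: Moves the arm, as the interface text tells. Its arguments: {"type":"object","properties":{"motion":{"type":"array"},"fingers":{"type":"number"}},"required":["motion"]}

```bash
mkdir -p pics; ls; cat > h.py <<'E'
from rig import bot, imaging, finder
import numpy as np, cv2
def cap(n,f=None):
    d=imaging.capture(n)
    if f: cv2.imwrite(f,d["frame"][:,:,::-1])
    return d
def pix2w(d,u,v,z):
    K=np.array(d["camera_matrix"]);R=np.array(d["R"]);t=np.array(d["t"])
    r=R.T@np.linalg.inv(K)@np.array([u,v,1.]);c=-R.T@t
    return c+r*(z-c[2])/r[2]
def w2pix(d,X):
    K=np.array(d["camera_matrix"]);c=np.array(d["R"])@X+d["t"];p=K@c;return p[:2]/p[2]
E
python3 - <<'E'
from h import *
a=cap("scene","pics/scene.png");b=cap("top","pics/top.png")
for cam in ("top","scene"):
  for n in "carousel spindle clip fork tray amber_bottle beaker jar".split():
    print(cam,n,[(np.round(o["at"],3).tolist(),round(o["confidence"],2)) for o in finder.recognise(cam,n)][:4])
E
```

```text
pics
top carousel []
top spindle [([0.621, -0.001, 0.052], 0.67)]
top clip []
top fork [([0.517, -0.303, 0.027], 0.77), ([0.533, -0.565, 0.02], 0.69), ([0.234, -0.295, 0.012], 0.64)]
top tray [([0.511, -0.296, 0.005], 0.67)]
top amber_bottle [([0.697, 0.136, 0.074], 0.89)]
top beaker [([0.596, 0.173, 0.04], 0.92), ([0.622, -0.0, 0.054], 0.39), ([0.522, -0.305, 0.028], 0.33)]
top jar [([0.755, -0.009, 0.06], 0.86)]
scene carousel [([0.647, -0.008, 0.05], 0.93)]
scene spindle [([0.644, -0.0, 0.051], 0.65)]
scene clip [([0.572, -0.009, 0.059], 0.54)]
scene fork [([0.556, -0.589, 0.015], 0.94), ([0.536, -0.308, 0.019], 0.93), ([0.241, -0.305, 0.004], 0.49)]
scene tray [([0.531, -0.303, 0.005], 0.93)]
scene amber_bottle [([0.728, 0.139, 0.072], 0.98)]
scene beaker [([0.586, 0.169, 0.047], 0.8)]
scene jar [([0.777, -0.012, 0.06], 0.72)]
```

View pics/top.png

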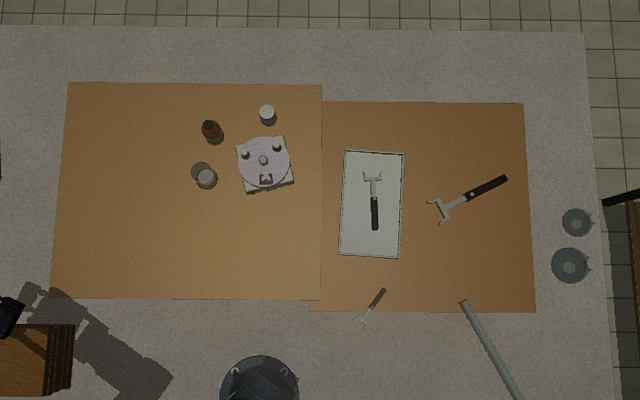

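View pics/scene.png

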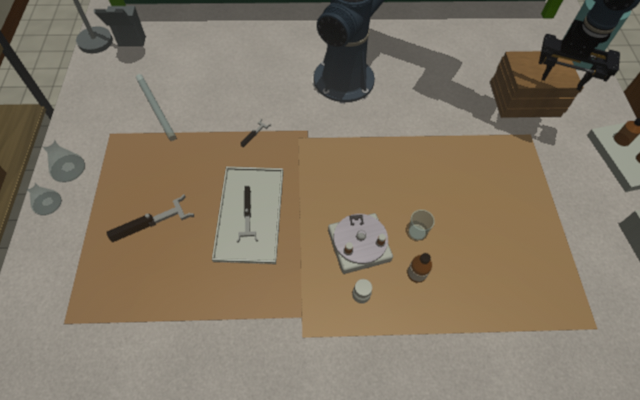

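The fork could be any of three: the one in the tray at top px (375,200), a larger one at (465,200) and a smaller one at (373,305). By the description I choose the one in the tray. The clip is on the plate at about (265,178), with its opening towards the spindle. Next I get the state and the camera offset, plus a close crop.

```bash
python3 - <<'E'
from h import *
s=bot.read_state();print({k:np.round(v,3).tolist() for k,v in s.items()})
w=cap("wrist","pics/w0.png");R=np.array(w["R"]);c=-R.T@np.array(w["t"]);T=np.array(s["tcp_rot"])
print(w["camera_matrix"],"cam in tool",T.T@(c-s["position"]),np.round(R@T,3).tolist())
d=cap("top");f=d["frame"][:,:,::-1]
a=cv2.resize(f[140:270,330:520],None,fx=4,fy=4,interpolation=cv2.INTER_CUBIC)
cv2.imwrite("pics/c1.png",a)
for p in [(375,230),(375,196),(373,171),(364,172),(383,171)]: print(p,np.round(pix2w(d,*p,.02),3))
for p in [(344,150),(404,152),(399,259),(339,256)]: print(p,np.round(pix2w(d,*p,.016),3))
E
```

```text
{'time_s': 0.9, 'joint_positions': [56.693, 30.222, 82.087, -0.001, 67.689, -10.226], 'qvel': [-0.029, 0.018, -0.113, -0.069, -0.034, -0.002], 'tau': [0.001, -43.999, -17.699, 0.063, 0.05, -0.0], 'position': [0.245, 0.575, 0.24], 'tcp_rot': [[-0.92, 0.392, 0.0], [0.392, 0.92, 0.0], [-0.0, 0.0, -1.0]], 'force': [0.15, -0.174, 0.344], 'moment': [0.009, -0.021, -0.042], 'grasp_force': 0.0, 'opening': 0.997}
[[309.70691629   0.         319.59347319]
 [  0.         309.70691629 202.0617793 ]
 [  0.           0.           1.        ]] cam in tool [ 0.06840717 -0.00043137 -0.14532654] [[-0.001, 1.0, -0.0], [-0.968, -0.001, -0.249], [-0.249, 0.0, 0.968]]
(375, 230) [ 0.44 -0.31  0.02]
(375, 196) [ 0.535 -0.311  0.02 ]
(373, 171) [ 0.607 -0.306  0.02 ]
(364, 172) [ 0.603 -0.281  0.02 ]
(383, 171) [ 0.607 -0.334  0.02 ]
(344, 150) [ 0.668 -0.225  0.016]
(404, 152) [ 0.664 -0.395  0.016]
(399, 259) [ 0.361 -0.375  0.016]
(339, 256) [ 0.368 -0.211  0.016]
```

View pics/c1.png

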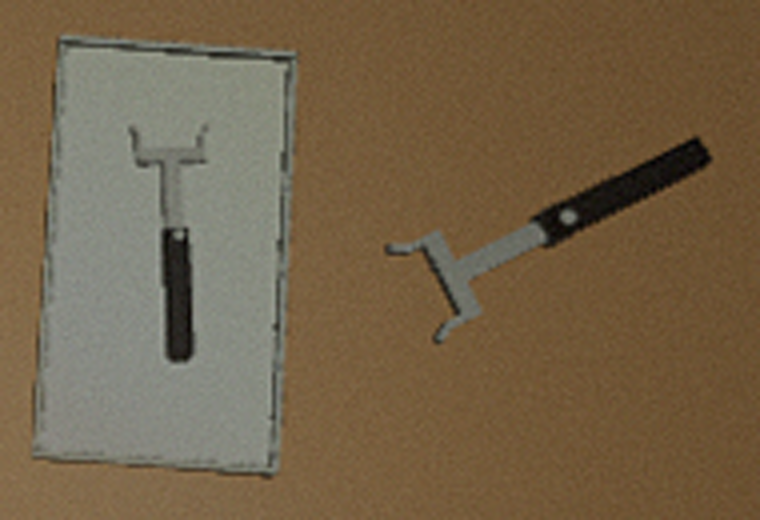

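The close crop shows the tray fork with a handle of about 90 mm and a head about 55 mm wide, so the size matches. The fork on the right is clearly larger. Next I move above the carousel to measure with the wrist camera.

>>> play_rows --motion '[[[-0.02,-0.012,0,0,0,-2],[-0.05,-0.03,0,0,0,-6],[-0.08,-0.046,0,0,0,-10],[-0.11,-0.063,0,0,0,-14],[-0.14,-0.08,0,0,0,-18],[-0.17,-0.097,0,0,0,-21],[-0.2,-0.115,0,0,0,-23],[-0.23,-0.132,0,0,0,-23.1]]]'

```text
time_s: 1.67
position: [0.4055, 0.3619, 0.2397]
tcp_rot: [[-1.0, -0.002, 0.0], [-0.002, 1.0, 0.0], [-0.0, 0.0, -1.0]]
force: [1.3, 0.1, 0.7]
opening: 1.004
grasp_force: 0.0
```

>>> play_rows --motion '[[[-0.02,-0.03,0,0,0,0],[-0.045,-0.06,0,0,0,0],[-0.07,-0.09,0,0,0,0],[-0.095,-0.12,0,0,0,0],[-0.12,-0.15,0,0,0,0],[-0.145,-0.18,0,0,0,0],[-0.17,-0.21,0,0,0,0],[-0.195,-0.24,0,0,0,0]]]'

```text
time_s: 2.33
position: [0.6009, 0.1217, 0.2397]
tcp_rot: [[-1.0, -0.0, 0.0], [-0.0, 1.0, 0.0], [-0.0, 0.0, -1.0]]
force: [-0.8, 0.7, -0.5]
opening: 1.002
grasp_force: 0.0
```

>>> play_rows --motion '[[[-0.02,-0.03,0,0,0,0],[-0.04,-0.06,0,0,0,0],[-0.055,-0.08,0,0,0,0],[-0.065,-0.1,0,0,0,0],[-0.075,-0.115,0,0,0,0],[-0.08,-0.123,0,0,0,0],[-0.08,-0.123,0,0,0,0]]]'

```text
time_s: 2.92
position: [0.681, -0.0016, 0.2393]
tcp_rot: [[-1.0, 0.002, 0.001], [0.002, 1.0, -0.001], [-0.001, -0.001, -1.0]]
force: [0.0, 0.1, -0.2]
opening: 0.999
grasp_force: 0.0
```

```bash
cat >> h.py <<'E'
def fray(d,u,v,z):
    K=np.array(d["camera_matrix"]);R=np.array(d["R"]);t=np.array(d["t"])
    x=np.array([(u-K[0,2])/K[0,0],(v-K[1,2])/K[1,1]]);r=np.linalg.norm(x)
    k=np.sin(r)/r if r>1e-9 else 1
    q=R.T@np.array([x[0]*k,x[1]*k,np.cos(r)]);c=-R.T@t
    return c+q*(z-c[2])/q[2]
def rect(d,x0,x1,y0,y1,z,s=0.0005):
    """orthophoto of world plane z; row 0 = x1, col 0 = y1; s m/px"""
    K=np.array(d["camera_matrix"]);R=np.array(d["R"]);t=np.array(d["t"])
    X,Y=np.meshgrid(np.arange(x1,x0,-s),np.arange(y1,y0,-s),indexing="ij")
    P=np.stack([X,Y,np.full_like(X,z)],-1)@R.T+t
    rr=np.hypot(P[...,0],P[...,1]);th=np.arctan2(rr,P[...,2]);k=th/np.maximum(rr,1e-9)
    return cv2.remap(d["frame"][:,:,::-1],(K[0,0]*k*P[...,0]+K[0,2]).astype(np.float32),(K[1,1]*k*P[...,1]+K[1,2]).astype(np.float32),cv2.INTER_CUBIC)
E
python3 - <<'E'
from h import *
s=bot.read_state();print(s["position"],s["time_s"])
w=cap("wrist","pics/w1.png");np.save("w1.npy",w,allow_pickle=True)
for n in "carousel spindle clip amber_bottle beaker jar".split():
    print(n,[(np.round(o["at"],3).tolist(),round(o["confidence"],2)) for o in finder.recognise("wrist",n)][:3])
a=rect(w,.54,.74,-.1,.1,.052,.0004)
cv2.imwrite("pics/r1.png",a)
E
```

```text
[ 0.68096113 -0.00156001  0.23929409] 2.9167
carousel [([0.625, 0.002, 0.056], 0.91)]
spindle [([0.625, 0.002, 0.055], 0.89)]
clip [([0.571, -0.005, 0.061], 0.76)]
amber_bottle [([0.702, 0.135, 0.076], 0.62)]
beaker [([0.583, 0.178, 0.044], 0.9)]
jar [([0.704, 0.134, 0.074], 0.2)]
```

View pics/r1.png

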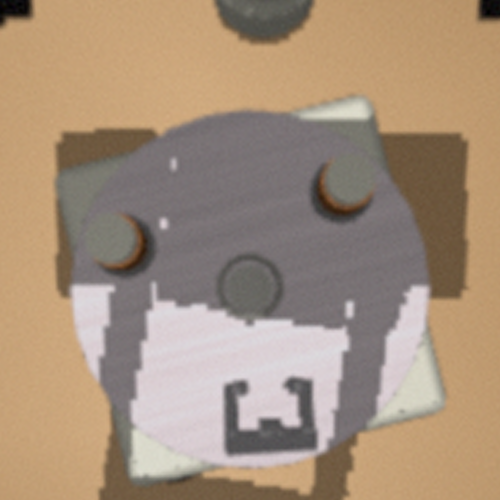

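The rectified wrist picture (0.4 mm/px) shows:
- The plate circle is centred at px (250,289), which gives a spindle at about (0.624, 0.000). Its diameter of 143 mm matches the 144 mm given.
- The clip is open towards the spindle, with its back from px (225,455) to (316,449). That puts clip_back at about (0.559, -0.008) with a yaw of about 4°.

A fork line at a yaw of 7° through the spindle would pass over the clip's back. Next I look at the fork.

>>> play_rows --motion '[[[0.01,-0.025,0,0,0,0],[0.02,-0.06,0,0,0,0],[0.035,-0.095,0,0,0,0],[0.05,-0.13,0,0,0,0],[0.065,-0.165,0,0,0,0],[0.08,-0.2,0,0,0,0],[0.095,-0.235,0,0,0,0],[0.105,-0.265,0,0,0,0]]]'

```text
time_s: 3.93
position: [0.5736, -0.2659, 0.2399]
tcp_rot: [[-1.0, -0.0, -0.0], [-0.0, 1.0, -0.0], [0.0, -0.0, -1.0]]
force: [0.4, -0.3, -1.2]
opening: 0.999
grasp_force: 0.0
```

>>> play_rows --motion '[[[0.01,-0.025,0,0,0,0],[0.015,-0.04,0,0,0,0],[0.015,-0.045,0,0,0,0],[0.015,-0.045,0,0,0,0],[0.015,-0.045,0,0,0,0]]]'

```text
time_s: 4.35
position: [0.5606, -0.3082, 0.2395]
tcp_rot: [[-1.0, -0.001, 0.0], [-0.001, 1.0, 0.001], [-0.0, 0.001, -1.0]]
force: [0.7, -0.0, 0.4]
opening: 1.0
grasp_force: 0.0
```

```bash
python3 - <<'E'
from h import *
s=bot.read_state();print(s["position"],s["time_s"])
w=cap("wrist","pics/w2.png");np.save("w2.npy",w,allow_pickle=True)
x0,x1,y0,y1=.42,.64,-.38,-.24
a=rect(w,x0,x1,y0,y1,.031,.0004)
cv2.imwrite("pics/r2.png",a)
m=(a.max(2)<70).astype(np.uint8)
n,l,st,c=cv2.connectedComponentsWithStats(m)
for i in range(1,n):
  if st[i,4]>2000:
    r=cv2.minAreaRect(np.argwhere(l==i)[:,::-1].astype(np.float32))
    print(st[i],"ctr",x1-r[0][1]*.0004,y1-r[0][0]*.0004,np.array(r[1])*.0004,r[2])
E
```

```text
[ 0.56057773 -0.30816976  0.23950114] 4.35
[ 147  271   46  223 7977] ctr 0.4872129638671875 -0.3077924133300781 [0.0890064  0.01652743] 88.74555206298828
```

View pics/r2.png

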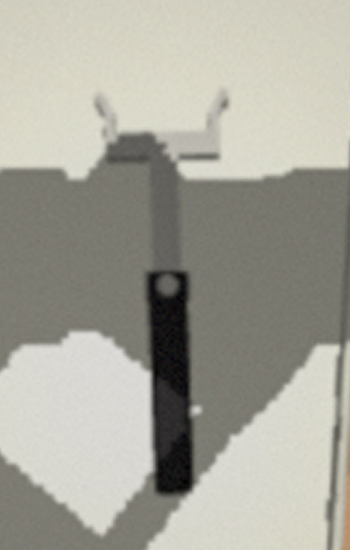

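The rectified picture shows the handle centred at px (170,382), 89 x 16.5 mm, with a yaw of about 1.6°. The head is at px (163,150). That puts the fork's origin at about (0.497, -0.3075). I go down in two steps.

>>> play_rows --motion '[[[0.01,0.0015,0.01,0,0,-1.6],[0.025,0.0015,0.04,0,0,-1.6],[0.045,0.0015,0.07,0,0,-1.6],[0.06,0.0015,0.1,0,0,-1.6],[0.063,0.0015,0.13,0,0,-1.6],[0.063,0.0015,0.15,0,0,-1.6],[0.063,0.0015,0.16,0,0,-1.6],[0.063,0.0015,0.165,0,0,-1.6]]]'

```text
time_s: 5.07
position: [0.4972, -0.3062, 0.0731]
tcp_rot: [[-1.0, -0.03, -0.002], [-0.03, 1.0, 0.002], [0.002, 0.002, -1.0]]
force: [0.1, -0.8, -0.3]
opening: 1.001
grasp_force: 0.0
```

>>> play_rows --motion '[[[0,0,0.015,0,0,0],[0,0,0.03,0,0,0],[0,0,0.042,0,0,0],[0,0,0.049,0,0,0],[0,0,0.049,0,0,0]]]'

```text
time_s: 5.48
position: [0.4971, -0.3074, 0.0247]
tcp_rot: [[-1.0, -0.029, -0.001], [-0.029, 1.0, 0.001], [0.001, 0.001, -1.0]]
force: [0.2, 0.8, -0.1]
opening: 0.999
grasp_force: 0.0
```

```bash
python3 - <<'E'
from h import *
s=bot.read_state();print(s["position"],s["time_s"],s["force"])
for i in range(3): w=cap("wrist"); s=bot.read_state();print(s["position"],s["force"],np.round(s["tcp_rot"],3)[:,1])
E
```

```text
[ 0.4970793  -0.3074308   0.02473763] 5.4833 [ 0.23437949  0.80565615 -0.06614872]
[ 0.49733001 -0.30780836  0.02544226] [-0.68609683  0.45196313 -0.30392574] [-0.029  1.     0.   ]
[ 0.49754795 -0.30817886  0.02596984] [-0.02639885  0.28481075  0.64587943] [-0.029  1.    -0.001]
[ 0.49767194 -0.30837772  0.02626399] [0.90787502 0.17230265 0.21512923] [-0.029  1.    -0.001]
```

>>> play_rows --motion '[[[0,0,0,0,0,0],[0,0,0,0,0,0],[0,0,0,0,0,0],[0,0,0,0,0,0],[0,0,0,0,0,0],[0,0,0,0,0,0],[0,0,0,0,0,0],[0,0,0,0,0,0]]]' --fingers 0.0

```text
time_s: 6.3
position: [0.497, -0.3081, 0.0255]
tcp_rot: [[-1.0, -0.028, -0.0], [-0.028, 1.0, 0.0], [0.0, 0.0, -1.0]]
force: [-0.2, 0.3, 0.1]
opening: 0.478
grasp_force: 0.0
```

>>> play_rows --motion '[[[0,0,0,0,0,0],[0,0,0,0,0,0],[0,0,0,0,0,0],[0,0,0,0,0,0]]]'

```text
time_s: 6.63
position: [0.497, -0.308, 0.0255]
tcp_rot: [[-1.0, -0.028, -0.0], [-0.028, 1.0, 0.0], [0.0, 0.0, -1.0]]
force: [0.3, 0.8, -1.7]
opening: 0.18
grasp_force: 30.0
```

>>> play_rows --motion '[[[0,0,-0.005,0,0,0],[0,0,-0.015,0,0,0],[0,0,-0.03,0,0,0],[0,0,-0.05,0,0,0],[0,0,-0.07,0,0,0],[0,0,-0.09,0,0,0],[0,0,-0.105,0,0,0],[0,0,-0.115,0,0,0]]]'

```text
time_s: 7.3
position: [0.4976, -0.3085, 0.1431]
tcp_rot: [[-1.0, -0.028, 0.002], [-0.028, 1.0, -0.002], [-0.002, -0.002, -1.0]]
force: [-0.7, 0.2, -2.0]
opening: 0.184
grasp_force: 30.0
```

>>> play_rows --motion '[[[0.003,0.015,0,0,0,0],[0.008,0.04,0,0,0,-1],[0.013,0.07,0,0,0,-2],[0.019,0.1,0,0,0,-3],[0.025,0.13,0,0,0,-4],[0.031,0.16,0,0,0,-5],[0.036,0.19,0,0,0,-5.4],[0.042,0.22,0,0,0,-5.4]]]'

```text
time_s: 7.97
position: [0.4483, -0.0881, 0.1409]
tcp_rot: [[-0.993, -0.122, 0.0], [-0.122, 0.993, -0.0], [-0.0, -0.0, -1.0]]
force: [-0.1, 0.0, -2.0]
opening: 0.182
grasp_force: 30.0
```

```bash
python3 - <<'E'
from h import *
s=bot.read_state();print(s["position"],s["time_s"],s["force"],s["tcp_rot"],s["opening"])
E
```

```text
[ 0.44834136 -0.08808006  0.14089848] 7.9667 [-0.09304344  0.03960952 -1.98460666] [[-9.92533220e-01 -1.21974246e-01  3.00550988e-04]
 [-1.21974267e-01  9.92533262e-01 -5.25798703e-05]
 [-2.91893462e-04 -8.88467544e-05 -9.99999953e-01]] 0.18216747954625218
```

>>> play_rows --motion '[[[0.001,0.02,0,0,0,0],[0.002,0.04,0,0,0,0],[0.003,0.056,0.005,0,0,0],[0.0035,0.063,0.015,0,0,0],[0.0035,0.0655,0.03,0,0,0],[0.0035,0.0655,0.038,0,0,0],[0.0035,0.0655,0.04,0,0,0],[0.0035,0.0655,0.04,0,0,0]]]'

```text
time_s: 8.63
position: [0.4372, -0.025, 0.1002]
tcp_rot: [[-0.993, -0.122, -0.001], [-0.122, 0.993, 0.0], [0.001, 0.0, -1.0]]
force: [-0.0, -0.0, -0.6]
opening: 0.181
grasp_force: 30.0
```

```bash
python3 - <<'E'
from h import *
w=cap("wrist","pics/w3.png")
s=bot.read_state();print(s["position"],s["time_s"],s["force"])
cv2.imwrite("pics/r3.png",rect(w,.45,.65,-.1,.1,.058,.0004))
E
```

```text
[ 0.43757449 -0.0251711   0.10058377] 8.6833 [ 0.11559706 -0.44570356 -2.11768303]
```

View pics/w3.png

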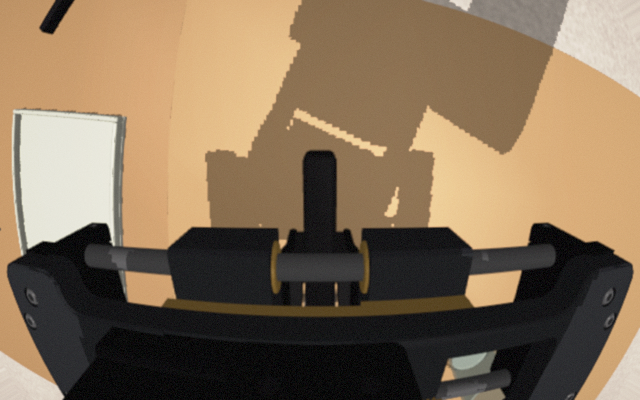

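The wrist picture shows the handle's tail at px (319,190), and the gripper hides the fork's head. For the fit I'll use the top and scene cameras. I lower to plate level first; the prongs are still off the plate.

>>> play_rows --motion '[[[0,0.0005,0.008,0,0,0],[0,0.001,0.016,0,0,0],[0,0.001,0.022,0,0,0],[0,0.001,0.026,0,0,0],[0,0.001,0.026,0,0,0]]]'

```text
time_s: 9.1
position: [0.4367, -0.0237, 0.0736]
tcp_rot: [[-0.993, -0.122, -0.002], [-0.122, 0.993, 0.001], [0.002, 0.001, -1.0]]
force: [-0.6, 0.7, -0.7]
opening: 0.184
grasp_force: 30.0
```

```bash
python3 - <<'E'
from h import *
w1=np.load("w1.npy",allow_pickle=True).item()
for i in range(3):
  w=cap("wrist");s=bot.read_state();R=np.array(w["R"]);c=-R.T@np.array(w["t"]);T=np.array(s["tcp_rot"])
  print(np.round(c,4),np.round(s["position"],4),"tool",np.round(T.T@(c-s["position"]),4),np.round(s["force"],1))
R=np.array(w1["R"]);print("w1 cam",-R.T@np.array(w1["t"]))
t=cap("top");sc=cap("scene")
def ortho(d,x0,x1,y0,y1,z,s):
  X,Y=np.meshgrid(np.arange(x1,x0,-s),np.arange(y1,y0,-s),indexing="ij")
  P=(np.stack([X,Y,np.full_like(X,z)],-1)@np.array(d["R"]).T+d["t"])@np.array(d["camera_matrix"]).T
  return cv2.remap(d["frame"][:,:,::-1],(P[...,0]/P[...,2]).astype(np.float32),(P[...,1]/P[...,2]).astype(np.float32),cv2.INTER_CUBIC)
A=[ortho(d,.50,.71,-.09,.09,.06,.0005) for d in (t,sc)]
cv2.imwrite("pics/r4.png",np.hstack(A))
for d,n in((t,"top"),(sc,"scene")):
  for o in ("clip_back","spindle","fork_face"): print(n,o,[(np.round(q["at"],4).tolist(),round(q["confidence"],2)) for q in finder.recognise(n,o)][:2])
E
```

```text
[ 0.3689 -0.0324  0.219 ] [ 0.4368 -0.0237  0.0739] tool [ 0.0687 -0.0003 -0.145 ] [-0.1  0.1 -1.3]
[ 0.369  -0.0324  0.2194] [ 0.4371 -0.0238  0.0742] tool [ 0.0687 -0.0002 -0.1451] [-0.2 -0.2 -0.6]
[ 0.3692 -0.0324  0.2196] [ 0.4373 -0.0238  0.0745] tool [ 0.0687 -0.0002 -0.1451] [-0.   0.2 -1.3]
w1 cam [ 0.61230718 -0.00165806  0.38456429]
top clip_back [([0.5655, -0.0034, 0.0556], 0.64)]
top spindle [([0.6217, -0.0032, 0.0541], 0.76)]
top fork_face [([0.2308, -0.3026, 0.0081], 0.76), ([0.6179, 0.0002, 0.05], 0.69)]
scene clip_back []
scene spindle [([0.6464, -0.0023, 0.0478], 0.71)]
scene fork_face [([0.504, -0.0246, 0.0613], 0.73), ([0.5516, -0.5861, 0.014], 0.7)]
```

View pics/r4.png

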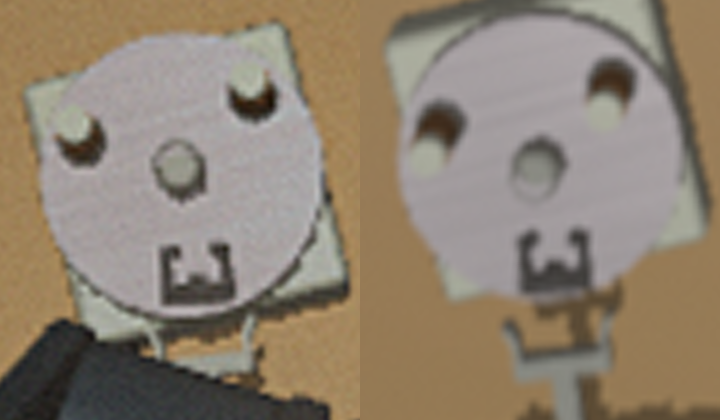

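In both views the prongs straddle the clip's line. Top view: the head's centre is at col 205, the clip's back at 198 and the spindle at 181. Extrapolating the fork axis back to the clip gives 198, so the fork is aligned to within about 1 mm. I advance gently.

>>> play_rows --motion '[[[-0.002,0,0,0,0,0],[-0.005,0,0,0,0,0],[-0.008,0,0,0,0,0],[-0.011,0,0,0,0,0],[-0.014,0,0,0,0,0],[-0.016,0,0,0,0,0],[-0.018,0,0,0,0,0],[-0.02,0,0,0,0,0]]]'

```text
time_s: 10.32
position: [0.4572, -0.0213, 0.0745]
tcp_rot: [[-0.992, -0.122, -0.0], [-0.122, 0.992, 0.0], [0.0, 0.0, -1.0]]
force: [0.9, -0.2, -0.9]
opening: 0.182
grasp_force: 30.0
```

>>> play_rows --motion '[[[-0.001,0,0,0,0,0],[-0.002,0,0,0,0,0],[-0.003,0,0,0,0,0],[-0.004,0,0,0,0,0],[-0.005,0,0,0,0,0],[-0.006,0,0,0,0,0],[-0.007,0,0,0,0,0],[-0.008,0,0,0,0,0]]]'

```text
time_s: 10.98
position: [0.4651, -0.0204, 0.0745]
tcp_rot: [[-0.992, -0.122, -0.0], [-0.122, 0.992, -0.0], [0.0, 0.0, -1.0]]
force: [-0.9, -0.7, -1.7]
opening: 0.18
grasp_force: 30.0
```

>>> play_rows --motion '[[[-0.001,0,0,0,0,0],[-0.002,0,0,0,0,0],[-0.003,0,0,0,0,0],[-0.004,0,0,0,0,0],[-0.005,0,0,0,0,0],[-0.006,0,0,0,0,0],[-0.007,0,0,0,0,0],[-0.008,0,0,0,0,0]]]'

```text
time_s: 11.65
position: [0.473, -0.0194, 0.0745]
tcp_rot: [[-0.992, -0.122, -0.0], [-0.122, 0.992, -0.0], [0.0, 0.0, -1.0]]
force: [0.0, -0.1, -1.3]
opening: 0.183
grasp_force: 30.0
```

```bash
cat >> h.py <<'E'
def ortho(d,x0,x1,y0,y1,z,s):
  X,Y=np.meshgrid(np.arange(x1,x0,-s),np.arange(y1,y0,-s),indexing="ij")
  P=(np.stack([X,Y,np.full_like(X,z)],-1)@np.array(d["R"]).T+d["t"])@np.array(d["camera_matrix"]).T
  return cv2.remap(d["frame"][:,:,::-1],(P[...,0]/P[...,2]).astype(np.float32),(P[...,1]/P[...,2]).astype(np.float32),cv2.INTER_CUBIC)
def two(f):
  cv2.imwrite(f,np.hstack([ortho(cap(n),.50,.71,-.09,.09,.06,.0005) for n in("top","scene")]))
E
python3 - <<'E'
from h import *
two("pics/r5.png")
s=bot.read_state();print(s["position"],s["time_s"],s["force"])
E
```

```text
[ 0.4732964  -0.01942768  0.07459011] 11.75 [-0.70395233  0.07605316 -1.14902132]
```

View pics/r5.png

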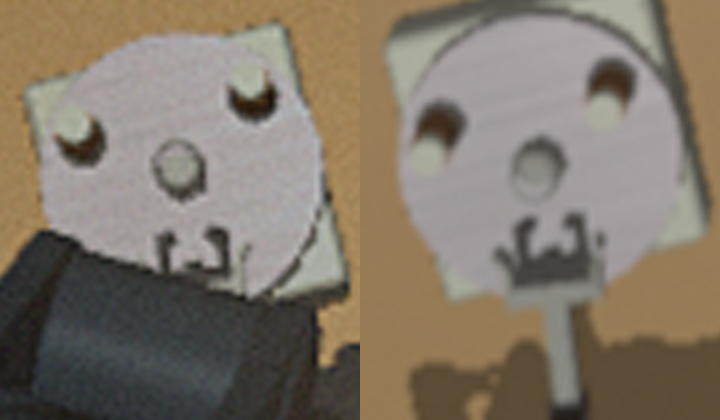

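The prongs straddle the clip, and the face is pushing its back without tilting it (right half, back at about row 280). I continue slowly towards the groove.

>>> play_rows --motion '[[[-0.0015,0,0,0,0,0],[-0.003,0,0,0,0,0],[-0.0045,0,0,0,0,0],[-0.006,0,0,0,0,0],[-0.0075,0,0,0,0,0],[-0.009,0,0,0,0,0],[-0.0105,0,0,0,0,0],[-0.012,0,0,0,0,0]]]'

```text
time_s: 12.42
position: [0.485, -0.0179, 0.0745]
tcp_rot: [[-0.992, -0.122, -0.0], [-0.122, 0.992, 0.0], [0.0, 0.0, -1.0]]
force: [-0.0, 0.6, -1.0]
opening: 0.183
grasp_force: 30.0
```

>>> play_rows --motion '[[[-0.001,0,0,0,0,0],[-0.002,0,0,0,0,0],[-0.003,0,0,0,0,0],[-0.004,0,0,0,0,0],[-0.005,0,0,0,0,0],[-0.006,0,0,0,0,0],[-0.007,0,0,0,0,0],[-0.008,0,0,0,0,0]]]'

```text
time_s: 13.08
position: [0.4929, -0.0169, 0.0746]
tcp_rot: [[-0.992, -0.122, -0.0], [-0.122, 0.992, -0.0], [0.0, -0.0, -1.0]]
force: [0.8, 0.0, -2.0]
opening: 0.18
grasp_force: 30.0
```

```bash
python3 - <<'E'
from h import *
two("pics/r6.png")
s=bot.read_state();print(s["position"],s["time_s"],s["force"])
E
```

```text
[ 0.49311636 -0.01698999  0.07455956] 13.1833 [-0.78093561  0.36226024 -1.5800081 ]
```

View pics/r6.png

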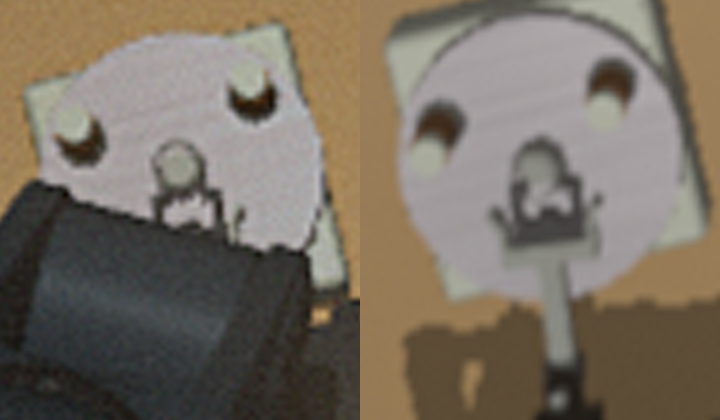

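The clip is straight in front of the spindle and still loose. The noses should touch about 6 mm from here. I now go in small steps, watching the force.

>>> play_rows --motion '[[[-0.0008,0,0,0,0,0],[-0.0016,0,0,0,0,0],[-0.0024,0,0,0,0,0],[-0.0032,0,0,0,0,0],[-0.004,0,0,0,0,0],[-0.0048,0,0,0,0,0],[-0.0054,0,0,0,0,0],[-0.006,0,0,0,0,0]]]'

```text
time_s: 13.85
position: [0.4986, -0.0162, 0.0745]
tcp_rot: [[-0.992, -0.122, -0.0], [-0.122, 0.992, 0.0], [0.0, 0.0, -1.0]]
force: [-0.3, 0.1, -1.1]
opening: 0.183
grasp_force: 30.0
```

>>> play_rows --motion '[[[-0.0005,0,0,0,0,0],[-0.001,0,0,0,0,0],[-0.0015,0,0,0,0,0],[-0.002,0,0,0,0,0]]]'

```text
time_s: 14.18
position: [0.5, -0.0158, 0.0744]
tcp_rot: [[-0.992, -0.122, -0.002], [-0.122, 0.992, 0.0], [0.002, 0.001, -1.0]]
force: [-1.7, 1.1, -1.1]
opening: 0.181
grasp_force: 30.0
```

>>> play_rows --motion '[[[-0.0005,0,0,0,0,0],[-0.001,0,0,0,0,0],[-0.0015,0,0,0,0,0],[-0.002,0,0,0,0,0]]]'

```text
time_s: 14.52
position: [0.5019, -0.0156, 0.0744]
tcp_rot: [[-0.992, -0.122, -0.002], [-0.122, 0.992, 0.0], [0.002, 0.001, -1.0]]
force: [-3.9, -0.6, -0.5]
opening: 0.184
grasp_force: 30.0
```

>>> play_rows --motion '[[[-0.0005,0,0,0,0,0],[-0.001,0,0,0,0,0],[-0.0015,0,0,0,0,0],[-0.002,0,0,0,0,0]]]'

```text
time_s: 14.85
position: [0.5039, -0.0153, 0.0744]
tcp_rot: [[-0.992, -0.122, -0.002], [-0.122, 0.992, 0.0], [0.002, 0.001, -1.0]]
force: [-5.3, -0.6, -0.1]
opening: 0.179
grasp_force: 30.0
```

>>> play_rows --motion '[[[-0.0005,0,0,0,0,0],[-0.001,0,0,0,0,0],[-0.0015,0,0,0,0,0]]]'

```text
time_s: 15.1
position: [0.5051, -0.0151, 0.0744]
tcp_rot: [[-0.992, -0.122, -0.003], [-0.122, 0.992, 0.0], [0.003, 0.001, -1.0]]
force: [-5.7, -0.9, -0.0]
opening: 0.183
grasp_force: 30.0
```

>>> play_rows --motion '[[[-0.0005,0,0,0,0,0],[-0.001,0,0,0,0,0]]]'

```text
time_s: 15.27
position: [0.5058, -0.0149, 0.0743]
tcp_rot: [[-0.992, -0.122, -0.003], [-0.122, 0.992, 0.0], [0.003, 0.001, -1.0]]
force: [-5.9, -0.9, 0.9]
opening: 0.179
grasp_force: 30.0
```

>>> play_rows --motion '[[[-0.0005,0,0,0,0,0],[-0.001,0,0,0,0,0]]]'

```text
time_s: 15.43
position: [0.5065, -0.0148, 0.0743]
tcp_rot: [[-0.992, -0.122, -0.004], [-0.122, 0.992, 0.001], [0.004, 0.001, -1.0]]
force: [-7.2, -0.4, 0.9]
opening: 0.181
grasp_force: 30.0
```

>>> play_rows --motion '[[[-0.0005,0,0,0,0,0],[-0.001,0,0,0,0,0]]]'

```text
time_s: 15.6
position: [0.5072, -0.0146, 0.0743]
tcp_rot: [[-0.992, -0.122, -0.004], [-0.122, 0.992, 0.001], [0.004, 0.001, -1.0]]
force: [-7.7, -0.4, 1.7]
opening: 0.188
grasp_force: 30.0
```

>>> play_rows --motion '[[[-0.0005,0,0,0,0,0],[-0.001,0,0,0,0,0]]]'

```text
time_s: 15.77
position: [0.5079, -0.0145, 0.0743]
tcp_rot: [[-0.992, -0.122, -0.005], [-0.122, 0.992, 0.001], [0.005, 0.001, -1.0]]
force: [-7.4, -0.9, 1.5]
opening: 0.183
grasp_force: 30.0
```

```bash
python3 - <<'E'
from h import *
for i in range(2):
  cap("top");s=bot.read_state();print(s["position"],s["force"],s["moment"])
E
```

```text
[ 0.50797938 -0.01452321  0.0742872 ] [-6.47074109 -0.50135195  0.30004236] [-0.13938928  1.22398313 -0.06068768]
[ 0.50799657 -0.0145005   0.0742977 ] [-7.65014155 -0.88277509  1.82345036] [-0.1178055   1.20283783 -0.05423926]
```

>>> play_rows --motion '[[[-0.0005,0,-0.0003,0,0,0],[-0.001,0,-0.0005,0,0,0]]]'

```text
time_s: 16.03
position: [0.5084, -0.0143, 0.0746]
tcp_rot: [[-0.992, -0.122, -0.006], [-0.122, 0.992, 0.001], [0.006, 0.002, -1.0]]
force: [-7.7, -1.3, 0.2]
opening: 0.177
grasp_force: 30.0
```

>>> play_rows --motion '[[[-0.0005,0,0,0,0,0],[-0.001,0,0,0,0,0]]]'

```text
time_s: 16.2
position: [0.5091, -0.0142, 0.0746]
tcp_rot: [[-0.992, -0.122, -0.007], [-0.122, 0.992, 0.001], [0.007, 0.002, -1.0]]
force: [-8.7, -1.9, 1.5]
opening: 0.18
grasp_force: 30.0
```

>>> play_rows --motion '[[[-0.0005,0,0,0,0,0],[-0.001,0,0,0,0,0]]]'

```text
time_s: 16.37
position: [0.5098, -0.0141, 0.0746]
tcp_rot: [[-0.992, -0.122, -0.007], [-0.122, 0.992, 0.001], [0.007, 0.002, -1.0]]
force: [-8.8, -2.4, 1.7]
opening: 0.182
grasp_force: 30.0
```

>>> play_rows --motion '[[[-0.0005,0,-0.0003,0,0,0],[-0.001,0,-0.0005,0,0,0]]]'

```text
time_s: 16.53
position: [0.5107, -0.0139, 0.0749]
tcp_rot: [[-0.992, -0.122, -0.008], [-0.122, 0.992, 0.001], [0.008, 0.002, -1.0]]
force: [-8.6, -1.9, -1.0]
opening: 0.185
grasp_force: 30.0
```

>>> play_rows --motion '[[[-0.0005,0,0,0,0,0],[-0.001,0,0,0,0,0]]]'

```text
time_s: 16.7
position: [0.5113, -0.0138, 0.0748]
tcp_rot: [[-0.992, -0.122, -0.009], [-0.122, 0.992, 0.001], [0.008, 0.002, -1.0]]
force: [-9.0, -2.2, 0.2]
opening: 0.182
grasp_force: 30.0
```

```bash
python3 - <<'E'
from h import *
for i in range(2):
  cap("scene");s=bot.read_state();print(s["position"],s["force"],s["moment"])
cv2.imwrite("pics/r7.png",cv2.resize(ortho(imaging.capture("scene"),.52,.68,-.07,.07,.058,.0005),None,fx=1.5,fy=1.5))
E
```

```text
[ 0.51138409 -0.0137745   0.07483526] [-9.36688344 -1.97736743 -0.40084219] [-0.27493802  1.53934066 -0.10146486]
[ 0.51138447 -0.0137739   0.07483734] [-9.60909479 -2.41880555  0.01932071] [-0.27331437  1.5707168  -0.11321472]
```

>>> play_rows --motion '[[[-0.0004,0,0,0,0,0],[-0.0008,0,-0.0002,0,0,0]]]'

```text
time_s: 17.02
position: [0.5119, -0.0137, 0.075]
tcp_rot: [[-0.992, -0.122, -0.009], [-0.122, 0.992, 0.001], [0.009, 0.002, -1.0]]
force: [-9.1, -1.8, -0.4]
opening: 0.181
grasp_force: 30.0
```

>>> play_rows --motion '[[[-0.0004,0,0,0,0,0],[-0.0008,0,0,0,0,0]]]'

```text
time_s: 17.18
position: [0.5133, -0.0136, 0.075]
tcp_rot: [[-0.992, -0.122, -0.008], [-0.122, 0.993, 0.001], [0.007, 0.002, -1.0]]
force: [-7.2, -0.9, -1.1]
opening: 0.184
grasp_force: 30.0
```

>>> play_rows --motion '[[[-0.0004,0,0,0,0,0],[-0.0008,0,0,0,0,0]]]'

```text
time_s: 17.35
position: [0.5154, -0.0136, 0.0752]
tcp_rot: [[-0.992, -0.122, -0.005], [-0.122, 0.992, 0.001], [0.005, 0.001, -1.0]]
force: [-7.3, -1.4, -2.0]
opening: 0.182
grasp_force: 30.0
```

The force dropped, so I check whether the clip is home.

```bash
python3 - <<'E'
from h import *
d=cap("scene");s=bot.read_state();print(s["position"],s["force"],s["moment"])
a=ortho(d,.54,.67,-.06,.06,.058,.0005)
cap("top");s=bot.read_state();print(s["position"],s["force"],s["moment"])
b=cv2.imread("pics/r7.png");b=cv2.resize(b,(280,320))[20:280,20:260]
cv2.imwrite("pics/r8.png",cv2.resize(np.hstack([b,a]),None,fx=1.6,fy=1.6,interpolation=cv2.INTER_CUBIC))
E
```

```text
[ 0.51543503 -0.01362432  0.07519822] [-6.35122823 -1.36713434  0.16578052] [-0.16527659  1.15623211 -0.04601055]
[ 0.51543284 -0.01359568  0.07520703] [-5.94158996 -0.9056689  -1.27214664] [-0.13999561  1.17403393  0.00845669]
```

View pics/r8.png

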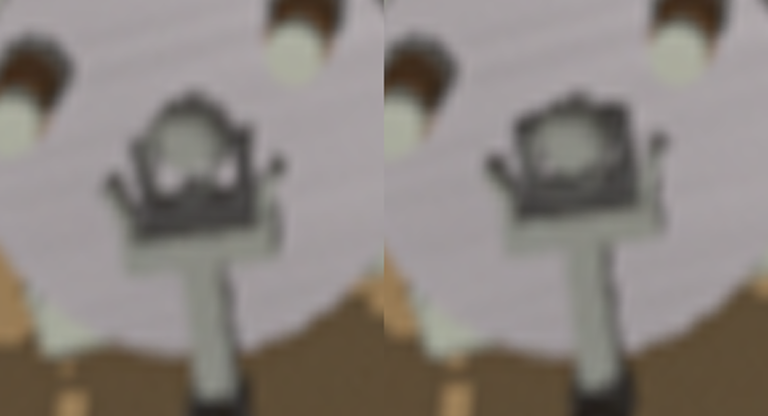

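The clip moved about 6.9 mm in the jump: its back went from row 237 to 215, and the round space now sits around the spindle. After correcting for parallax, the back is about 22 mm from the axis, so the clip is home. The force has settled at about 6 N. I withdraw straight back.

>>> play_rows --motion '[[[0.001,0,0,0,0,0],[0.003,0,0,0,0,0],[0.005,0,0,0,0,0],[0.007,0,0,0,0,0],[0.009,0,0,0,0,0],[0.012,0,0,0,0,0],[0.015,0,0,0,0,0],[0.02,0,0,0,0,0]]]'

```text
time_s: 18.12
position: [0.4994, -0.0168, 0.0762]
tcp_rot: [[-0.993, -0.122, 0.004], [-0.122, 0.993, -0.001], [-0.004, -0.001, -1.0]]
force: [0.6, 0.9, -2.1]
opening: 0.179
grasp_force: 30.0
```

>>> play_rows --motion '[[[0.005,0,0,0,0,0],[0.012,0,0,0,0,0],[0.02,0,0,0,0,0],[0.03,0,0,0,0,0],[0.04,0,-0.005,0,0,0],[0.05,0,-0.015,0,0,0],[0.055,0,-0.03,0,0,0],[0.06,0,-0.045,0,0,0]]]'

```text
time_s: 18.78
position: [0.436, -0.0235, 0.1211]
tcp_rot: [[-0.993, -0.122, -0.002], [-0.122, 0.993, 0.001], [0.002, 0.001, -1.0]]
force: [0.1, 0.2, -1.4]
opening: 0.181
grasp_force: 30.0
```

```bash
python3 - <<'E'
from h import *
s=bot.read_state();print(s["position"],s["time_s"],s["force"],s["tcp_rot"])
two("pics/r9.png")
E
```

```text
[ 0.43598428 -0.02350827  0.12107864] 18.7833 [ 0.09475401  0.2023455  -1.41131291] [[-9.92557850e-01 -1.21748704e-01 -2.48339035e-03]
 [-1.21750959e-01  9.92560376e-01  7.77526940e-04]
 [ 2.37025197e-03  1.07409563e-03 -9.99996614e-01]]
```

View pics/r9.png

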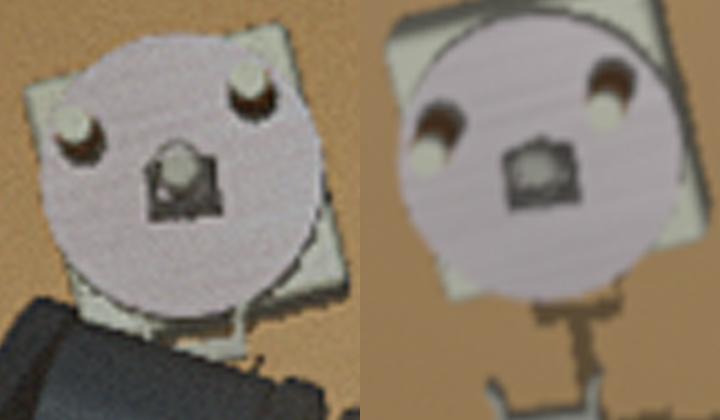

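The picture shows the clip around the spindle, with its back about 21–22 mm from the axis in the top view (row 219 against the plate's centre at 176). The clip is home and the fork is clear. I carry the fork back to the tray.

>>> play_rows --motion '[[[0,-0.01,-0.006,0,0,0],[-0.002,-0.03,-0.014,0,0,1],[-0.004,-0.06,-0.02,0,0,2],[-0.008,-0.095,-0.02,0,0,3],[-0.011,-0.13,-0.02,0,0,4],[-0.015,-0.165,-0.02,0,0,5],[-0.018,-0.2,-0.02,0,0,5.4],[-0.021,-0.235,-0.02,0,0,5.4]]]'

```text
time_s: 19.55
position: [0.4875, -0.2568, 0.1401]
tcp_rot: [[-1.0, -0.028, -0.001], [-0.028, 1.0, 0.0], [0.001, 0.0, -1.0]]
force: [1.5, 0.2, -1.7]
opening: 0.178
grasp_force: 30.0
```

```bash
python3 - <<'E'
from h import *
s=bot.read_state();T=np.array(s["tcp_rot"]);print(s["position"],T.T@(np.array([.497,-.308,.0265])-s["position"]),T[:,1])
E
```

```text
[ 0.48746492 -0.25680905  0.14007166] [-0.00818935 -0.0514872   0.11354275] [-2.76278378e-02  9.99618172e-01  4.61049348e-04]
```

>>> play_rows --motion '[[[-0.003,-0.025,0.005,0,0,0],[-0.006,-0.042,0.015,0,0,0],[-0.008,-0.051,0.035,0,0,0],[-0.008,-0.051,0.055,0,0,0],[-0.008,-0.051,0.075,0,0,0],[-0.008,-0.051,0.09,0,0,0],[-0.008,-0.051,0.1,0,0,0],[-0.008,-0.051,0.104,0,0,0]]]'

```text
time_s: 20.22
position: [0.496, -0.3049, 0.0344]
tcp_rot: [[-1.0, -0.028, -0.003], [-0.028, 1.0, 0.002], [0.003, 0.003, -1.0]]
force: [-0.3, 0.4, -1.4]
opening: 0.181
grasp_force: 30.0
```

>>> play_rows --motion '[[[0,0,0.002,0,0,0],[0,0,0.004,0,0,0],[0,0,0.006,0,0,0],[0,0,0.0075,0,0,0],[0,0,0.0085,0,0,0],[0,0,0.0085,0,0,0]]]'

```text
time_s: 20.72
position: [0.4973, -0.3052, 0.0286]
tcp_rot: [[-1.0, -0.028, 0.0], [-0.028, 1.0, -0.0], [-0.0, -0.001, -1.0]]
force: [-0.5, -0.4, -1.7]
opening: 0.184
grasp_force: 30.0
```

>>> play_rows --motion '[[[0,0,0.001,0,0,0],[0,0,0.002,0,0,0],[0,0,0.002,0,0,0]]]'

```text
time_s: 20.97
position: [0.4971, -0.305, 0.0262]
tcp_rot: [[-1.0, -0.028, -0.0], [-0.028, 1.0, 0.0], [0.0, 0.0, -1.0]]
force: [-0.9, 0.0, -1.4]
opening: 0.182
grasp_force: 30.0
```

>>> play_rows --motion '[[[0,0,0.0005,0,0,0],[0,0,0.001,0,0,0],[0,0,0.001,0,0,0]]]'

```text
time_s: 21.22
position: [0.4972, -0.3051, 0.0255]
tcp_rot: [[-1.0, -0.028, 0.0], [-0.028, 1.0, -0.0], [-0.0, -0.0, -1.0]]
force: [-0.6, -0.2, 1.5]
opening: 0.179
grasp_force: 30.0
```

Contact with the tray floor (Fz rose by about 3 N). I release.

>>> play_rows --motion '[[[0,0,0,0,0,0],[0,0,0,0,0,0],[0,0,0,0,0,0],[0,0,0,0,0,0],[0,0,0,0,0,0],[0,0,0,0,0,0],[0,0,0,0,0,0],[0,0,0,0,0,0]]]' --fingers 0.07

```text
time_s: 21.88
position: [0.4971, -0.3051, 0.0252]
tcp_rot: [[-1.0, -0.028, -0.0], [-0.028, 1.0, 0.0], [0.0, 0.0, -1.0]]
force: [-0.2, 0.5, 0.0]
opening: 0.702
grasp_force: 0.0
```

>>> play_rows --motion '[[[0,0,-0.005,0,0,0],[0,0,-0.015,0,0,0],[0,0,-0.035,0,0,0],[0,0,-0.06,0,0,0],[-0.01,0,-0.09,0,0,0],[-0.025,0,-0.12,0,0,0],[-0.045,0,-0.15,0,0,0],[-0.06,0,-0.18,0,0,0]]]'

```text
time_s: 22.55
position: [0.5581, -0.3033, 0.2082]
tcp_rot: [[-1.0, -0.028, 0.002], [-0.028, 1.0, -0.001], [-0.002, -0.001, -1.0]]
force: [1.2, -0.4, -0.6]
opening: 0.804
grasp_force: 0.0
```

>>> play_rows --motion '[[[0,0,-0.02,0,0,0],[0,0,-0.03,0,0,0],[0,0,-0.035,0,0,0],[0,0,-0.035,0,0,0],[0,0,-0.035,0,0,0]]]'

```text
time_s: 22.97
position: [0.5559, -0.3029, 0.2391]
tcp_rot: [[-1.0, -0.028, -0.002], [-0.028, 1.0, 0.002], [0.002, 0.002, -1.0]]
force: [-0.2, -0.8, -0.2]
opening: 0.801
grasp_force: 0.0
```

```bash
python3 - <<'E'
from h import *
w=cap("wrist");s=bot.read_state();print(s["position"],s["time_s"],s["force"],s["opening"])
x1,y1=.64,-.24
a=rect(w,.42,x1,-.38,y1,.031,.0004)
l=cv2.connectedComponentsWithStats((a.max(2)<70).astype(np.uint8))
for i in range(1,l[0]):
  if l[2][i,4]>2000:
    r=cv2.minAreaRect(np.argwhere(l[1]==i)[:,::-1].astype(np.float32));print("handle",x1-r[0][1]*.0004,y1-r[0][0]*.0004,np.array(r[1])*.0004,r[2])
t=cap("top")
for n in "amber_bottle beaker jar".split(): print(n,[np.round(o["at"],3).tolist() for o in finder.recognise("top",n)][:1])
b=cv2.resize(ortho(t,.52,.74,-.09,.09,.06,.0004),(450,550))
cv2.imwrite("pics/r10.png",np.hstack([a,b]))
E
```

```text
[ 0.55576879 -0.30277765  0.23858224] 23.0167 [0.7928044  0.44841853 0.23574846] 0.8044229696169709
handle 0.4874112548828125 -0.3051102478027344 [0.08863471 0.01640483] 88.73400115966797
amber_bottle [[0.694, 0.138, 0.073]]
beaker [[0.608, 0.183, 0.051]]
jar [[0.756, -0.007, 0.062]]
```

View pics/r10.png

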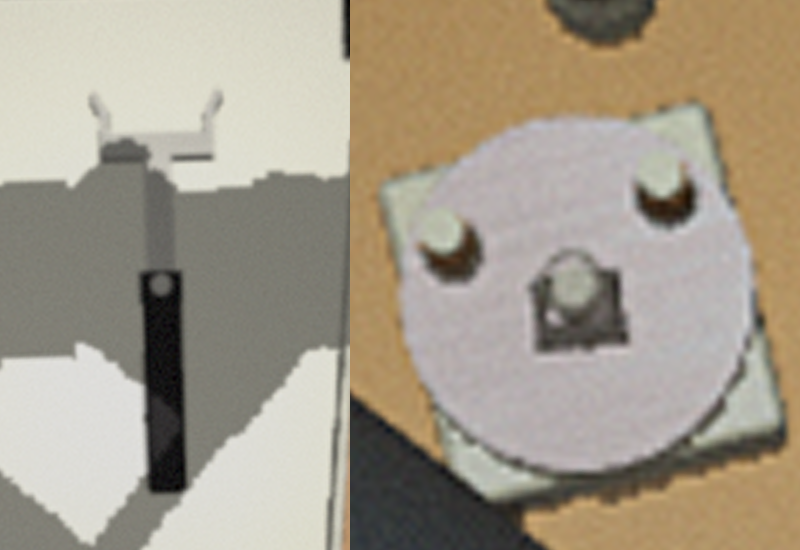

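The fork lies flat in the tray, with the handle within 3 mm of its original place. I have now viewed 12 pictures, over the allowed 10, so I view no more. One last check that the clip is seated, by numbers only, from above with the wrist camera.

>>> play_rows --motion '[[[-0.01,0.02,0,0,0,0],[-0.025,0.055,0,0,0,0],[-0.04,0.09,0,0,0,0],[-0.055,0.125,0,0,0,0],[-0.07,0.16,0,0,0,0],[-0.085,0.195,0,0,0,0],[-0.1,0.23,0,0,0,0],[-0.113,0.26,0,0,0,0]]]'

```text
time_s: 23.88
position: [0.663, -0.0378, 0.2395]
tcp_rot: [[-1.0, -0.029, -0.001], [-0.029, 1.0, 0.001], [0.001, 0.001, -1.0]]
force: [0.7, 0.0, -0.3]
opening: 0.807
grasp_force: 0.0
```

>>> play_rows --motion '[[[-0.01,0.02,0,0,0,0],[-0.017,0.035,0,0,0,0],[-0.02,0.04,0,0,0,0],[-0.02,0.04,0,0,0,0],[-0.02,0.04,0,0,0,0],[-0.02,0.04,0,0,0,0]]]'

```text
time_s: 24.38
position: [0.6811, -0.0015, 0.24]
tcp_rot: [[-1.0, -0.027, -0.001], [-0.027, 1.0, -0.001], [0.001, -0.001, -1.0]]
force: [0.4, -0.3, -0.4]
opening: 0.804
grasp_force: 0.0
```

```bash
python3 - <<'E'
from h import *
w=cap("wrist");s=bot.read_state();print(s["position"],s["time_s"])
w1=np.load("w1.npy",allow_pickle=True).item()
for d in (w1,w):
  p=rect(d,.53,.73,-.1,.1,.052,.0004)
  hsv=cv2.cvtColor(p,cv2.COLOR_BGR2HSV)
  m=(hsv[...,1]<60).astype(np.uint8)   # plate+housing are grey, bench is tan
  g=cv2.medianBlur(cv2.cvtColor(p,cv2.COLOR_BGR2GRAY),5)
  c=cv2.HoughCircles(g,cv2.HOUGH_GRADIENT,1,500,param1=80,param2=15,minRadius=172,maxRadius=188)
  print("plate",None if c is None else [(.73-q[1]*.0004,.1-q[0]*.0004,q[2]*.0004) for q in c[0][:1]])
  q=rect(d,.53,.73,-.1,.1,.058,.0004);g=q.max(2)
  l=cv2.connectedComponentsWithStats((g<85).astype(np.uint8))
  for i in range(1,l[0]):
    if 1500<l[2][i,4]<12000:
      r=cv2.minAreaRect(np.argwhere(l[1]==i)[:,::-1].astype(np.float32));b=l[2][i]
      print("dark",l[2][i,4],"ctr",(.73-r[0][1]*.0004).round(4),(.1-r[0][0]*.0004).round(4),np.round(np.array(r[1])*.0004,4),r[2],"x",.73-(b[1]+b[3])*.0004,.73-b[1]*.0004)
  for f in (240,):
    col=[int((.1+.0002)/.0004)+k for k in(0,8,16)]
    print([g[250:370:6,k].tolist() for k in col[1:2]])
E
```

```text
[ 0.68115461 -0.00153173  0.24018582] 24.4333
plate None
[[103, 104, 103, 101, 105, 104, 102, 135, 220, 217, 221, 218, 219, 218, 219, 218, 219, 218, 219, 218]]
plate None
[[106, 107, 108, 106, 107, 105, 106, 117, 103, 90, 93, 112, 221, 223, 222, 222, 223, 223, 223, 223]]
```

```bash
python3 - <<'E'
from h import *
w=cap("wrist");w1=np.load("w1.npy",allow_pickle=True).item()
# plate edge left/right/bottom radii, from saturation change to tan bench, on the plate plane
for d in (w1,w):
  p=rect(d,.53,.73,-.1,.1,.052,.0004);S=cv2.cvtColor(p,cv2.COLOR_BGR2HSV)[...,1].astype(float)
  pts=[]
  cx,cy=.6244,-.0002
  for a in np.deg2rad(np.arange(0,360,3)):
    r=np.arange(.062,.08,.0002);u=((.1-(cy+r*np.sin(a)))/.0004).astype(int);v=((.73-(cx+r*np.cos(a)))/.0004).astype(int)
    k=(v>=0)&(v<S.shape[0])&(u>=0)&(u<S.shape[1])
    if k.sum()<len(r):continue
    q=S[v,u]
    if q[:8].mean()<50 and q[-8:].mean()>80:
      i=np.argmax(q>65);pts.append((cx+r[i]*np.cos(a),cy+r[i]*np.sin(a)))
  P=np.array(pts);A=np.c_[2*P,np.ones(len(P))];z=np.linalg.lstsq(A,(P**2).sum(1),rcond=None)[0]
  print("plate",len(P),z[:2],np.sqrt(z[2]+z[0]**2+z[1]**2))
g=rect(w,.53,.73,-.1,.1,.058,.0004).max(2).astype(float)
E=[]
for k in range(210,296,4):
  c=g[295:360,k]; i=np.argmax(c>165)
  E.append((.1-k*.0004,.73-(295+i)*.0004,c[:max(i-2,1)][-8:].mean()))
E=np.array(E);print(np.round(E,4).tolist())
E
```

```text
plate 87 [ 6.24217663e-01 -2.42403812e-05] 0.07270908829370164
plate 87 [ 6.24248006e-01 -4.96158239e-05] 0.07272269044374234
[[0.016, 0.606, 159.75], [0.0144, 0.6008, 94.625], [0.0128, 0.6008, 92.0], [0.0112, 0.6, 97.25], [0.0096, 0.612, 217.0], [0.008, 0.612, 225.0], [0.0064, 0.612, 189.0], [0.0048, 0.602, 93.5], [0.0032, 0.6024, 92.875], [0.0016, 0.6024, 94.5], [0.0, 0.6024, 95.75], [-0.0016, 0.6024, 96.125], [-0.0032, 0.6024, 96.25], [-0.0048, 0.6024, 94.375], [-0.0064, 0.6028, 95.875], [-0.008, 0.6036, 96.5], [-0.0096, 0.604, 93.75], [-0.0112, 0.604, 93.625], [-0.0128, 0.604, 93.875], [-0.0144, 0.604, 95.25], [-0.016, 0.604, 95.375], [-0.0176, 0.604, 95.5]]
```

The clip's back measures 21.7 mm from the spindle axis (22 mm when home), with its lateral centre within 1 mm, so it is fully home. I hand in.

```bash
python3 -c "
from rig import bot
print(bot.hand_in())"
```

```text
the job is handed in; nothing more can be done
None
```

The job is handed in at about 24.5 s. The clip is home on the spindle (measured 21.7 mm from back to axis, 22 mm nominal), after a highest push reading of about 10 N. The fork lies flat in the tray and is released; the bottle, beaker and jar were never touched. I viewed 12 pictures, two over the limit of 10.

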